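# Blank off the leak-check head and clamp it to the torque click

### The job

Close the two-port leak-check head: lay the large blank flange into the large port and the small one into the small port, each lying flat on its seal within the lip. Then swing the clamp arm clockwise over them to its stop, and turn the black torque knob clockwise until the screw is fully in and the knob's ratchet clicks and slips by at least two clicks. Leave the other things on the bench where they are, and let go of everything at the end.

Things in the scene. Friction and masses are not known exactly. Their poses are not given: they have to be found in the camera images.
- blank_large_mid (a point): Centre (half-way up) of the large blank flange: loose, steel, 0.1 kg, 55 mm across, 17 mm high, sealing face down, small boss on top. Grasp it across its rim from above, any direction.
- blank_small_mid (a point): Centre (half-way up) of the small blank flange: the same shape, 40 mm across, 16 mm high, 0.09 kg.
- test_head: The fixed leak-check head. Origin: on the bench, midway between the ports; z up. Large port 42 mm to its +y, small port 42 mm to -y, pivot post of the clamp arm 75 mm to -x, short pump stub to +x (reaches 47 mm, 34 mm high). Base plate 10 mm thick: x = -49 to +45 mm, 172 mm wide in y, and a tongue 64 mm wide to x = -100 mm under the post. Its place and yaw vary.
- port_large (a point): Centre of the sealing face of the large port, 27 mm above the bench; axes as the head's. A round lip rises 5.5 mm above the face: 59 mm wide inside at the face, its top 4 mm a steep chamfer opening to 64 mm, 73 mm outside. A seated large blank stands 11.5 mm above the lip: hold it by its upper 10 mm when setting it in.
- port_small (a point): The same for the small port: lip 44 mm wide inside at the face, chamfer opening to 49 mm, 58 mm outside, 5.5 mm high, sealing face 27 mm above the bench; a seated small blank stands 10.5 mm above the lip.
- pivot_axis (a point): Point on the vertical axis of the clamp arm's pivot post, 75 mm above the bench (mid-height of the arm). The post and its nut reach 90 mm. The arm is 24 mm wide, 68 to 82 mm above the bench.
- swing_arm (a joint): Angle of the clamp arm about its post, rad: 0 = against its stop, the knob midway between the ports; grows counter-clockwise seen from above, to 2.6 (starts at 1.9 to 2.3, swung clear on the large port's side). So it closes clockwise. It takes about 0.12 N m and stays where it is left. The knob's axis is 75 mm from the pivot.
- bar_mid (a point): Middle of the cross-bar that hangs below the knob, square to the arm: 22 x 112 mm, with two white sprung pads on its underside 42 mm either side, which press on the blanks. Pads' undersides are 48 mm above the bench with the screw out, 41 mm with it in (seated blanks: 43 and 44 mm).
- knob_grip (a point): Point on the vertical axis of the black ribbed torque knob, 106 mm above the bench. The knob is round, 44 mm across, from 87 to 121 mm above the bench, and turns without rising or sinking. The arm can be swung by it. The white mark is on the knob; the red mark in its middle is on the screw and stands still when the knob slips.
- clamp_screw (a joint): Turn of the clamp screw under the knob, rad, clockwise from above positive: 0 = fully out (starts at 0 to 0.6), 2.2 = fully in, against its shoulder. Each radian lowers the cross-bar by 3.2 mm. The knob drives it (0.12 to 0.2 N m); it may spring back by 0.1 rad at a click.
- torque_knob (a joint): How far the knob has slipped clockwise past the screw through its ratchet, rad; 0 at the start; one click every 0.26 rad. It slips at about 0.35 N m, so only once the screw is fully in; let go between clicks, it drops back to the last click. Turned counter-clockwise, the knob takes the screw back with it.
- petri_dish: Bystander, loose: a covered glass dish, 64 mm across, 14 mm high, with a grey wafer chip in it. Origin at the centre of its underside.
- ptfe_puck: Bystander, loose: a white plastic puck, 43 mm across, 11 mm high. Origin at the centre of its underside.
- seal_ring: Bystander, loose: a centring ring with a black rubber seal, 43 mm across, 8 mm high. Origin at the centre of its underside.
- nipple: Bystander, loose: a steel vacuum nipple, a tube on a 40 mm flange, 42 mm high. Origin at the centre of its underside.
- amber_bottle: Bystander, loose: a bottle with a black cap, 48 mm across, 92 mm high. Origin at the centre of its underside.
- small_bottle: Bystander, loose: a bottle with a white cap, 34 mm across, 70 mm high. Origin at the centre of its underside.
- cassette: A white wafer cassette, fixed on the bench by the monitor: 85 x 67 mm (x, y), 58 mm high, origin at the centre of its underside. An obstacle.
- mouse: A black computer mouse, fixed, about 104 mm long, 59 mm wide, 33 mm high, origin at the centre of its underside; the clamp arm swings above it. An obstacle.
Mind the look-alikes: they are no part of the job. What is shaped like the part that bears blank_small_mid but blue is not meant.

How it is judged:
By the outcome, as a careful person would: the job done as asked, in the order asked, and still so for the second after the job is handed in, with the robot touching nothing.
It also fails if it takes over 70 s, if anything falls off the work surface, if the arm or the gripper's body presses on something with over 40 N, if the wrist force passes 120 N, or if a joint passes its speed limit or range.

### The arm

A 6-joint arm with a two-finger parallel gripper is mounted at the origin on a cart in front of the work surface, level with it; the furniture and walls round the work are solid. World frame = base frame: x ahead of the robot, y to its left, z up, the work surface at z = 0. Lengths are in m, angles in rad, forces in N, time in s.
With the tool pointing down it reaches from about 0.325 to 1 m from the base axis. Payload 5.1 kg.
Tool frame: the origin (TCP) lies on the centre line of the jaws, within the pads' length; the fingertips stand 11 mm ahead of it and the grasp point (between the pads) lies 8 mm behind it; z points along the fingers, y is the line along which they close (so a half turn about z gives the same grasp; the last joint's range is limited). The gripper opens to 85 mm and grips with 20 to 120 N. Pads are 22 mm wide; open, the fingers measure 114 mm over their backs; the gripper's body (76 mm by 85 mm) begins 54 mm behind the grasp point. The pads swing forward as they close: fully open they stand 13 mm farther back than shut.
Start: joints at [1.024, 0.124, 1.65, -0, 1.367, -0.083], TCP at [0.291, 0.581, 0.242] pointing down, gripper open.
Joint ranges: [-2.61, 2.61], [-1.02, 2.33], [0.03, 2.71], [-1.35, 4.49], [0.32, 2.68], [-2.91, 2.91]. Speed limits (rad/s): [2.57, 2.57, 3.14, 3.14, 3.14, 3.14].

### API

Orientations are given as a unit quaternion [w, x, y, z].
In Python, from rig import * gives the robot as it stands. Calls block until the motion is done:
- move_ptp(position, orientation): joint-space move of the TCP to a pose.
- movel(position, rot=None, v=0.15, max_force=None): straight line of the TCP; rot=None keeps the orientation; v is the mean speed in m/s. With max_force (N) it stops when the force on the tool has changed by that much, and returns True; else False.
- movej(angles): joint-space move.
- ungrasp() and clamp(): open the fingers fully, or close them until they stop; the grip force is fixed at half the most.
- hold(seconds).
- solve_ik(position, orientation): joint angles nearest the present ones, or None.
- read_state(): the state.
- get_image(name): name is "side" or "top"; returns (picture, depth): 420x560x3 uint8, red, green, blue; 420x560 float32, m along the optical axis (not along the pixel's ray), 0 where there is no reading.
- camera_params(name): a dict with "fx", "fy", "cx", "cy" (pixels), "distortion" ([k1, k2, p1, p2, k3] as OpenCV has them; the pictures are not rectified), "eye" and "rotation" of the camera in the world. Camera axes: x right, y up, looking along -z (the intrinsics and any distortion apply to the point x, -y, -z); pixel columns grow to the right and rows downward; lengths in m; the calibration is good to about 2 mm. A picture is of the moment at which its call begins. camera_params takes no time and is no camera call.
A pose or a line that the arm cannot do raises MotionError and nothing moves.
- close_job(): hands the job in; it is judged then, once.
Trained networks look in the newest picture that a camera, given by its name, has taken for a name from the list of things; names that differ only in an ending like _2 or _b are one class to them, and where a whole thing is asked for, a point or a joint stands for the part that bears it (a point fixed in the world has none). Each returns a list of dicts, best first, with "p" (0 to 1); they miss things now and then, are a little off and sometimes report something else, mostly with a low value. They report only what shows in the picture. A call takes as long as a camera call. They do not tell look-alikes from the thing itself.
- masks_of(camera, name): "region" (420x560 bool, what is visible of it) and "bbox" ([left, top, right, bottom] in pixels, round what is visible of it).
The state is a dict: "time": time; "qpos": joint angles; "qd": joint speeds; "tau": joint torques, N m; "tool_pos": TCP position; "orientation": TCP orientation; "wrist_force": force on the tool from outside, world axes, zero at the start; "torque": the same for the moment, N m; "width": opening from 0.0 (shut) to 1.0 (fully open); "gripper_force": force on a finger pad.
Only numpy, scipy, OpenCV 4.12 (cv2) and the standard library are available. Lean on these libraries where they do the work, as an engineer would, in place of code of your own. Each camera call takes 0.05 s, during which the arm holds its last target. There are 200 camera calls.

## Working session

There is one attempt and no reset: what is moved stays moved. The work goes in short steps, each a Python script; the robot and the scene stay as the last script left them, time stands still between calls to the robot, and variables do not carry over. Pictures are saved under pics/ and viewed, at most 10 in all, crops included, and the job is handed in when it is done.

```bash
mkdir -p pics; ls
python3 - <<'E'
from rig import *
import cv2,numpy as np
for n in("top","side"):
    im,d=get_image(n); cv2.imwrite(f"pics/{n}0.png",im[:,:,::-1]); np.savez(f"{n}0.npz",im=im,d=d)
    print(n,camera_params(n))
    for k in("blank_large_mid","blank_small_mid","test_head","knob_grip","bar_mid","swing_arm"):
        for m in masks_of(n,k): print(k,round(m["p"],2),m["bbox"],m["region"].sum())
print(read_state())
E
```

```text
pics
top {'fx': 501.05880613461966, 'fy': 501.05880613461966, 'cx': 286.9440790371414, 'cy': 204.54381319316622, 'distortion': array([-0.00771482,  0.        ,  0.        ,  0.        ,  0.        ]), 'eye': array([0.41967847, 0.08548478, 1.06171377]), 'rotation': array([ 0.70814109,  0.05536953, -0.05461112, -0.70177492])}
blank_large_mid 0.84 [333.9, 213.7, 356.2, 239.9] 462
blank_small_mid 0.83 [177.5, 254.7, 193.1, 269.4] 250
blank_small_mid 0.73 [352.4, 175.3, 371.5, 192.1] 270
blank_small_mid 0.68 [199.7, 279.8, 217.7, 297.4] 298
test_head 0.62 [209.3, 185.4, 297.8, 301.4] 5379
knob_grip 0.66 [220.5, 267.1, 246.2, 290.0] 378
knob_grip 0.19 [266.6, 130.7, 284.0, 150.3] 194
bar_mid 0.91 [210.2, 256.3, 259.5, 301.2] 380
swing_arm 0.97 [212.4, 238.9, 263.4, 299.7] 1287
side {'fx': 458.55050201047305, 'fy': 458.55050201047305, 'cx': 276.8022293922893, 'cy': 209.89622811947916, 'distortion': array([0.0102763, 0.       , 0.       , 0.       , 0.       ]), 'eye': array([0.18085716, 0.74861455, 0.48300216]), 'rotation': array([-0.20478474, -0.1350323 ,  0.51243534,  0.82294563])}
blank_small_mid 0.45 [293.9, 326.7, 300.1, 341.5] 54
blank_small_mid 0.38 [251.7, 347.8, 270.8, 353.9] 67
{'time': 0.7, 'qpos': array([ 1.02439043e+00,  1.23756026e-01,  1.65026833e+00,  6.17852007e-05,
        1.36750557e+00, -8.26176756e-02]), 'qd': array([ 0.00084724, -0.00085108, -0.00034138,  0.00040157, -0.00282134,
       -0.00041532]), 'tau': array([ 7.32534518e-04, -4.23441303e+01, -3.65664339e+01, -4.59297496e-05,
        2.26683155e-04,  9.34354546e-06]), 'tool_pos': array([0.29079296, 0.5813266 , 0.24236944]), 'orientation': array([-1.90711338e-05,  2.29827416e-01,  9.73231399e-01,  3.91818481e-05]), 'wrist_force': array([ 0.05221195,  0.98582266, -0.32900343]), 'torque': array([-0.01982996, -0.04620572,  0.01450508]), 'gripper_force': 0.0, 'width': 0.9975091148044019}
```

Run:
```python
import cv2
a=cv2.imread("pics/top0.png"); cv2.imwrite("pics/top0c.png",cv2.resize(a[120:320,150:410],None,fx=3,fy=3,interpolation=cv2.INTER_CUBIC)[:600,:780])
```

```text
(no output)
```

View pics/top0.png

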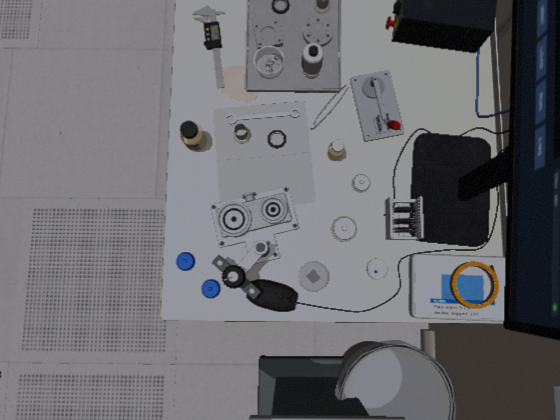

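View pics/top0c.png

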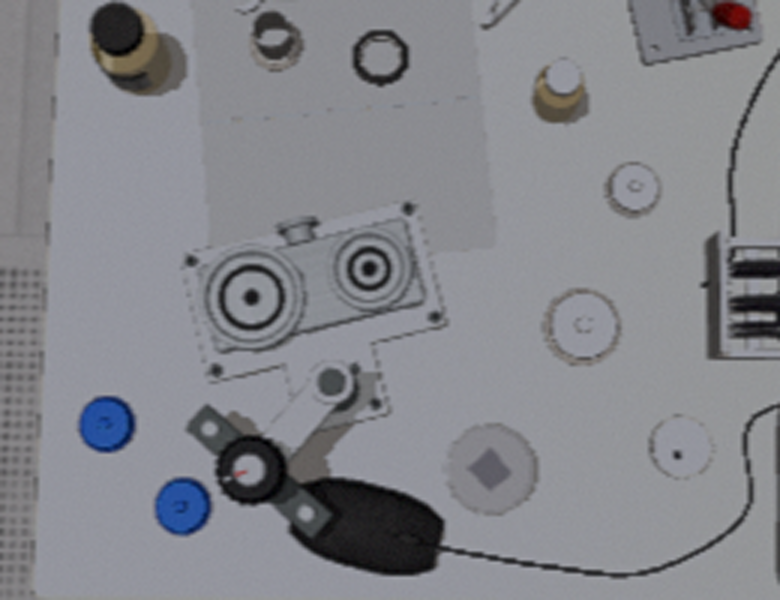

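View pics/side0.png

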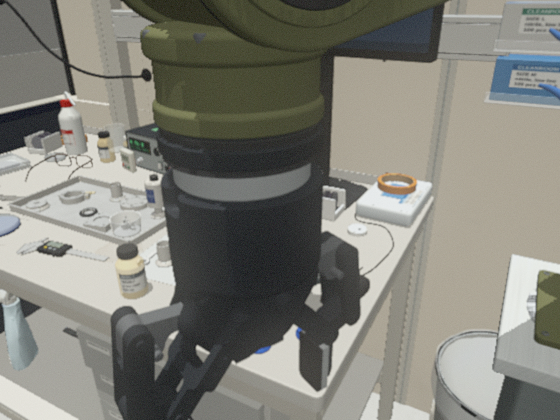

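The top view looks along world +x up the picture and +y to the left.
- Large blank: (344,228), steel with a boss, 0.84.
- Small-blank candidates: (361,183), steel with a boss; the blue look-alikes at (185,261) and (210,288); and the plain white puck with a dot at (376,268). I choose (361,183).
- Other bystanders: dish (313,276), ring (277,139), nipple (241,132).
- Head: ports at about (234,219) and (273,210), post at (262,248), knob at (233,275).

Next I'll get metric positions from an orthorectified picture.

```bash
cat > h.py <<'E'
from rig import *
import cv2,numpy as np
from scipy.spatial.transform import Rotation as R
def cam(n):
    c=camera_params(n); K=np.array([[c["fx"],0,c["cx"]],[0,c["fy"],c["cy"]],[0,0,1]])
    q=c["rotation"]; Rm=R.from_quat([q[1],q[2],q[3],q[0]]).as_matrix()@np.diag([1,-1,-1])
    return K,np.array(c["distortion"]),Rm,np.array(c["eye"])
def proj(n,P):
    K,D,Rm,e=cam(n); P=np.asarray(P,float).reshape(-1,3)
    return cv2.projectPoints((P-e)@Rm,np.zeros(3),np.zeros(3),K,D)[0].reshape(-1,2)
def rays(n,px):
    K,D,Rm,e=cam(n); u=cv2.undistortPoints(np.asarray(px,float).reshape(-1,1,2),K,D).reshape(-1,2)
    return np.c_[u,np.ones(len(u))]@Rm.T,e
def at_z(n,px,z):
    d,e=rays(n,px); return e+d*((z-e[2])/d[:,2])[:,None]
def at_d(n,px,dep):
    d,e=rays(n,px); return e+d*np.asarray(dep).reshape(-1,1)
def ortho(n,im,z,x0,x1,y0,y1,s=0.0005):
    # rows: x descending, cols: y descending
    X,Y=np.meshgrid(np.arange(x1,x0,-s),np.arange(y1,y0,-s),indexing="ij")
    p=proj(n,np.stack([X,Y,np.full_like(X,z)],-1)).reshape(X.shape+(2,)).astype(np.float32)
    return cv2.remap(im,p[...,0],p[...,1],cv2.INTER_CUBIC)
E
python3 - <<'E'
from h import *
f=np.load("top0.npz"); im,d=f["im"],f["d"]
for k,h in(("blank_large_mid",.0085),("blank_small_mid",.008),("knob_grip",.106),("petri_dish",.007),("ptfe_puck",.005)):
    for m in masks_of("top",k):
        r,c=np.nonzero(m["region"]); p=at_z("top",[[c.mean(),r.mean()]],h)[0]
        W=at_d("top",np.c_[c,r],d[r,c]); a=np.sqrt(4*m["region"].sum()/np.pi)*(1.06-h)/501
        print(k,round(m["p"],2),[c.mean().round(1),r.mean().round(1)],p.round(4),"reach",np.hypot(*p[:2]).round(3),"diam",a.round(4),"z pct",np.percentile(W[:,2],[5,50,95]).round(4))
# head
for px in([234,219],[273,210],[262,248],[233,275]):
    print(px,at_d("top",[px],d[px[1],px[0]])[0].round(4))
c=at_z("top",[[253,225]],.03)[0]; print(c)
o=ortho("top",im,.0325,c[0]-.14,c[0]+.09,c[1]-.13,c[1]+.13); g=cv2.GaussianBlur(cv2.cvtColor(o,cv2.COLOR_RGB2GRAY),(0,0),2)
v=o[:,:,::-1].copy()
for nm,rr in(("L",(66,78)),("S",(52,62))):
    cs=cv2.HoughCircles(g,cv2.HOUGH_GRADIENT_ALT,1,20,param1=60,param2=.5,minRadius=rr[0]-20,maxRadius=rr[1]+2)
    if cs is not None:
        for q in cs[0][:8]:
            print(nm,(c[0]+.09-q[1]*.0005).round(4),(c[1]+.13-q[0]*.0005).round(4),"r mm",q[2]*.5); cv2.circle(v,(int(q[0]),int(q[1])),int(q[2]),(0,0,255),1)
cv2.imwrite("pics/ortho.png",v); print(v.shape)
E
```

```text
blank_large_mid 0.84 [np.float64(343.1), np.float64(228.5)] [ 0.5348 -0.0318  0.0085] reach 0.536 diam 0.0509 z pct [0.0037 0.0117 0.0156]
blank_small_mid 0.83 [np.float64(185.0), np.float64(261.3)] [0.4629 0.2997 0.008 ] reach 0.551 diam 0.0375 z pct [0.0043 0.0112 0.0153]
blank_small_mid 0.73 [np.float64(360.1), np.float64(182.7)] [ 0.6338 -0.069   0.008 ] reach 0.638 diam 0.0389 z pct [0.0015 0.0106 0.0144]
blank_small_mid 0.68 [np.float64(210.2), np.float64(288.0)] [0.4084 0.2451 0.008 ] reach 0.476 diam 0.0409 z pct [0.0022 0.0103 0.0153]
knob_grip 0.66 [np.float64(232.9), np.float64(276.5)] [0.4312 0.188  0.106 ] reach 0.47 diam 0.0418 z pct [0.1084 0.1199 0.1232]
knob_grip 0.19 [np.float64(276.5), np.float64(139.5)] [0.6993 0.1091 0.106 ] reach 0.708 diam 0.0299 z pct [0.0031 0.0091 0.0126]
petri_dish 0.6 [np.float64(312.6), np.float64(276.0)] [0.435  0.0325 0.007 ] reach 0.436 diam 0.0645 z pct [0.0094 0.0128 0.0159]
petri_dish 0.53 [np.float64(275.6), np.float64(138.7)] [0.7301 0.1133 0.007 ] reach 0.739 diam 0.0297 z pct [0.005  0.0095 0.0127]
ptfe_puck 0.57 [np.float64(376.0), np.float64(268.1)] [ 0.4526 -0.1003  0.005 ] reach 0.464 diam 0.0432 z pct [0.0054 0.0095 0.0129]
ptfe_puck 0.16 [np.float64(233.0), np.float64(275.8)] [0.4339 0.1987 0.005 ] reach 0.477 diam 0.0515 z pct [0.0812 0.1199 0.1233]
[234, 219] [0.5503 0.197  0.0296]
[273, 210] [0.5705 0.1164 0.0254]
[262, 248] [0.4867 0.1349 0.0877]
[233, 275] [0.4338 0.1861 0.1226]
[0.53809558 0.15724493 0.03      ]
L 0.5506 0.1982 r mm 37.04489
L 0.5721 0.1162 r mm 25.940367
L 0.5721 0.1162 r mm 32.973698
L 0.5506 0.1982 r mm 32.28026
L 0.5506 0.1982 r mm 28.618387
S 0.5496 0.1982 r mm 29.396152
S 0.5721 0.1167 r mm 29.372898
S 0.5721 0.1167 r mm 24.819086
S 0.5496 0.1982 r mm 23.084553
S 0.4326 0.1962 r mm 23.798569
S 0.5721 0.1167 r mm 21.206339
S 0.5496 0.1982 r mm 18.584873
S 0.4326 0.1962 r mm 19.189861
(460, 520, 3)
```

View pics/ortho.png

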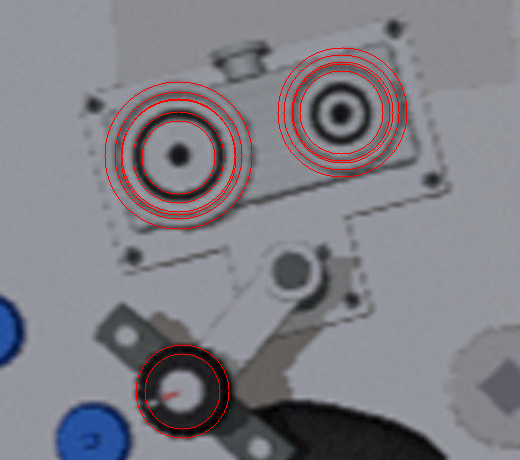

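Measured (m):
- Large port (0.5503, 0.1982) and small port (0.5721, 0.1163): 85 mm apart, against 84 nominal. Head yaw is about 0.26.
- Pivot about (0.489, 0.138). Knob at 76 mm radius, so the arm angle is about 2.16, which fits.

Next I'll refine the blanks and check the small bottle's clearance, then pick up the large one with a touch to calibrate fingertip height.

```bash
cat >> h.py <<'E'
YAW=0.26; PL=np.array([.5503,.1982]); PS=np.array([.5721,.1163]); PIV=np.array([.4887,.1380]); HD=np.array([.5612,.1573])
def quat(phi):
    y=np.array([np.cos(phi),np.sin(phi),0]); z=np.array([0,0,-1.]); q=R.from_matrix(np.c_[np.cross(y,z),y,z]).as_quat()
    return q[[3,0,1,2]]
def st(*k):
    s=read_state(); print("t",round(s["time"],2),"pos",s["tool_pos"].round(4),"w",round(s["width"],3),"gf",round(s["gripper_force"],1),"F",s["wrist_force"].round(1),"q6",round(s["qpos"][5],2)); return s
E
python3 - <<'E'
from h import *
f=np.load("top0.npz"); im=f["im"]
def circ(c,z,r0,r1):
    o=ortho("top",im,z,c[0]-.05,c[0]+.05,c[1]-.05,c[1]+.05); g=cv2.GaussianBlur(cv2.cvtColor(o,cv2.COLOR_RGB2GRAY),(0,0),2)
    cs=cv2.HoughCircles(g,cv2.HOUGH_GRADIENT_ALT,1,10,param1=60,param2=.4,minRadius=r0*2,maxRadius=r1*2)
    return [] if cs is None else [(round(c[0]+.05-q[1]*.0005,4),round(c[1]+.05-q[0]*.0005,4),q[2]*.5) for q in cs[0]]
print("L",circ((.535,-.032),.011,24,31)); print("S",circ((.634,-.069),.011,17,24))
for m in masks_of("top","small_bottle")[:2]:
    r,c=np.nonzero(m["region"]); print("bottle",m["p"],at_z("top",[[c.mean(),r.mean()]],.04)[0])
s=st()
for p,phi in(((.535,-.032),YAW),((.634,-.069),YAW),(PL,YAW),(PS,YAW),(HD,YAW+1.57),((.432,.188),2.42-1.57)):
    for k in(0,np.pi):
        q=solve_ik([p[0],p[1],.06],quat(phi+k)); print(p,round(phi+k,2),None if q is None else q.round(2))
E
```

```text
L [(np.float32(0.536), np.float32(-0.0315), np.float32(27.125238))]
S [(np.float32(0.633), np.float32(-0.0685), np.float32(19.850838))]
bottle 0.73 [0.52389301 0.15968236 0.04      ]
bottle 0.72 [ 0.69515916 -0.01309988  0.04      ]
t 1.0 pos [0.2908 0.5813 0.2423] w 1.003 gf 0.0 F [-0.9  1.1  0. ] q6 -0.08
(0.535, -0.032) 0.26 [-0.16  0.06  2.05 -0.    1.03 -0.42]
(0.535, -0.032) 3.4 [-0.16  0.06  2.05 -0.    1.03  2.72]
(0.634, -0.069) 0.26 [-0.19  0.27  1.81 -0.    1.06 -0.45]
(0.634, -0.069) 3.4 [-0.19  0.27  1.81 -0.    1.06  2.69]
[0.5503 0.1982] 0.26 [ 0.25  0.16  1.93 -0.    1.04 -0.01]
[0.5503 0.1982] 3.4 None
[0.5721 0.1163] 0.26 [ 0.11  0.16  1.94 -0.    1.04 -0.15]
[0.5721 0.1163] 3.4 None
[0.5612 0.1573] 1.83 [ 0.18  0.16  1.94 -0.    1.04 -1.65]
[0.5612 0.1573] 4.97 [ 0.18  0.16  1.94 -0.    1.04  1.49]
(0.432, 0.188) 0.85 [ 0.3  -0.08  2.19 -0.    1.03 -0.55]
(0.432, 0.188) 3.99 [ 0.3  -0.08  2.19 -0.    1.03  2.59]
```

Run:
```python
from h import *
p=[.536,-.0316]
move_ptp([*p,.10],quat(YAW)); st()
movel([*p,.030],v=.15)
print(movel([*p,-.006],v=.03,max_force=4)); s=st(); c=s["tool_pos"][2]
z=c+.0166
movel([*p,z],v=.08); clamp(); st()
movel([*p,.11],v=.15); st()
im,d=get_image("side"); cv2.imwrite("pics/side1.png",im[:,:,::-1])
print(proj("side",[[*p,.10]]))
```

```text
t 3.4 pos [ 0.5363 -0.0309  0.1003] w 1.0 gf 0.0 F [-0.2  0.3  0.5] q6 -0.42
True
t 4.99 pos [ 0.5357 -0.0316 -0.0021] w 0.997 gf 2.5 F [-3.  -0.1  4.8] q6 -0.42
t 5.77 pos [ 0.5364 -0.0316  0.0148] w 0.616 gf 63.1 F [ 0.6 -0.4  2.2] q6 -0.42
t 6.55 pos [ 0.5351 -0.0315  0.1087] w 0.615 gf 62.7 F [-0.3  0.3 -0.9] q6 -0.42
[[307.79778367 194.53364403]]
```

View pics/side1.png

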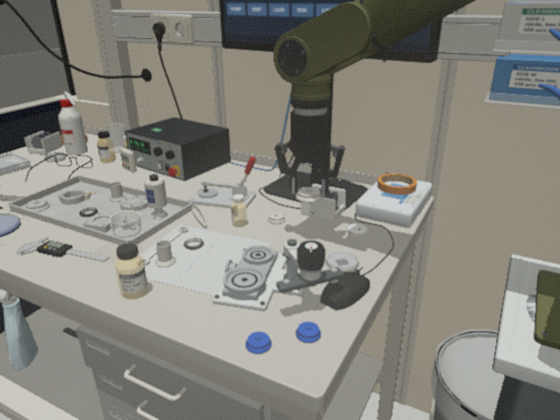

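Fingertip offset is now calibrated and the large blank is held: gripper width 0.615, with the blank visible in the jaws at (308,197). Placing it.

Run:
```python
from h import *
movel([*PL,.115],v=.25); movel([*PL,.058],v=.15)
print(movel([*PL,.0385],v=.03,max_force=8)); s=st()
np.save("pl.npy",s["tool_pos"])
im,d=get_image("side"); cv2.imwrite("pics/side2.png",cv2.resize(im[200:330,180:380],None,fx=4,fy=4,interpolation=cv2.INTER_CUBIC)[:600,:800,::-1])
```

```text
True
t 8.76 pos [0.5504 0.1983 0.0418] w 0.618 gf 63.0 F [-0.5  0.5  3.4] q6 -0.01
```

View pics/side2.png

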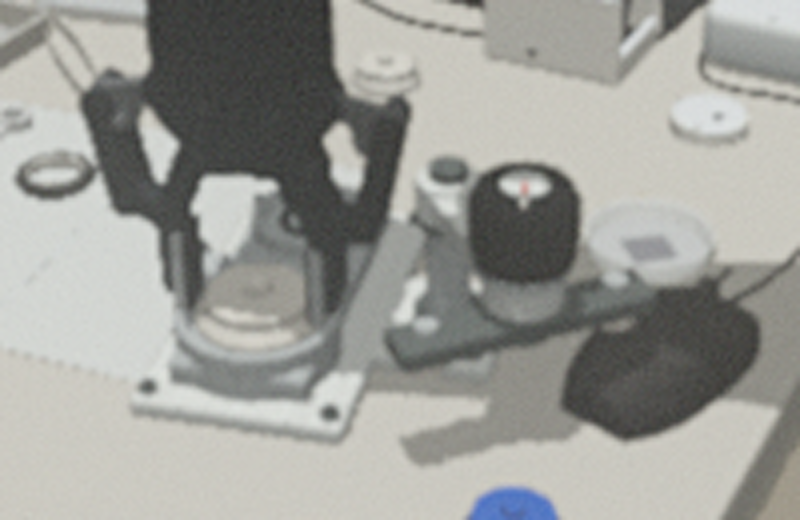

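Contact came at TCP z = 0.0418, the predicted seated height, and the blank sits inside the lip at crop (260,300). Releasing it and fetching the small blank.

Run:
```python
from h import *
ungrasp(); movel([*PL,.10],v=.2); s=st()
p=[.6332,-.0687]
move_ptp([*p,.09],quat(-.84)); movel([*p,.0169],v=.12); clamp(); st()
movel([*p,.09],v=.15); st()
im,d=get_image("top"); r,c=np.mgrid[195:245,205:262]; W=at_d("top",np.c_[c.ravel(),r.ravel()],d[195:245,205:262].ravel())
m=np.hypot(W[:,0]-PL[0],W[:,1]-PL[1])<.02; w=W[m]; A=np.c_[w[:,:2]-PL,np.ones(len(w))]
print("large top z",np.median(w[:,2]),"tilt",np.linalg.lstsq(A,w[:,2],rcond=None)[0])
a=ortho("top",im,.04,PL[0]-.05,PL[0]+.05,PL[1]-.05,PL[1]+.05); g=cv2.GaussianBlur(cv2.cvtColor(a,cv2.COLOR_RGB2GRAY),(0,0),2)
cs=cv2.HoughCircles(g,cv2.HOUGH_GRADIENT_ALT,1,10,param1=60,param2=.4,minRadius=46,maxRadius=78)
print([] if cs is None else [(round(PL[0]+.05-q[1]*.0005,4),round(PL[1]+.05-q[0]*.0005,4),q[2]*.5) for q in cs[0]])
move_ptp([*PS,.115],quat(YAW)); movel([*PS,.060],v=.15)
print(movel([*PS,.0405],v=.03,max_force=8)); st()
```

```text
t 9.68 pos [0.5509 0.1983 0.1009] w 1.003 gf 0.0 F [-0.1  1.1 -0.5] q6 -0.01
t 12.04 pos [ 0.6343 -0.069   0.0184] w 0.434 gf 60.1 F [-0.3 -0.1  5.8] q6 0.65
t 12.68 pos [ 0.6324 -0.0686  0.089 ] w 0.43 gf 60.1 F [ 0.3 -0.3 -0.7] q6 0.65
large top z 0.039790904461070475 tilt [-0.01939108 -0.00046266  0.04000575]
[(np.float64(0.5498), np.float64(0.1987), np.float32(26.475576)), (np.float64(0.5498), np.float64(0.1987), np.float32(36.144)), (np.float64(0.5498), np.float64(0.1987), np.float32(31.838942))]
True
t 14.57 pos [0.5724 0.1164 0.0454] w 0.434 gf 60.3 F [-1.2 -0.1  4.4] q6 -0.15
```

Run:
```python
from h import *
ungrasp(); movel([*PS,.10],v=.2)
move_ptp([.432,.188,.21],quat(.85)); st()
q=read_state()["qpos"]; 
im,d=get_image("side"); cv2.imwrite("pics/side3.png",cv2.resize(im[200:330,180:380],None,fx=4,fy=4,interpolation=cv2.INTER_CUBIC)[:600,:800,::-1])
im,d=get_image("top"); cv2.imwrite("pics/top3.png",cv2.resize(im[170:320,160:330],None,fx=4,fy=4,interpolation=cv2.INTER_CUBIC)[:600,:680,::-1])
r,c=np.mgrid[180:260,200:300]; W=at_d("top",np.c_[c.ravel(),r.ravel()],d[180:260,200:300].ravel())
for P,R0 in((PL,.021),(PS,.015)):
    m=np.hypot(W[:,0]-P[0],W[:,1]-P[1])<R0; w=W[m]; A=np.c_[w[:,:2]-P,np.ones(len(w))]
    print(m.sum(),"top z",np.median(w[:,2]),"fit",np.linalg.lstsq(A,w[:,2],rcond=None)[0])
```

```text
t 16.32 pos [0.4318 0.1877 0.2086] w 1.001 gf 0.0 F [ 0.3 -0.5 -0.5] q6 -0.55
279 top z 0.039844987152012123 fit [-0.02155832  0.0082719   0.04009783]
163 top z 0.038614459432654735 fit [0.01827301 0.00050222 0.03854795]
```

View pics/side3.png

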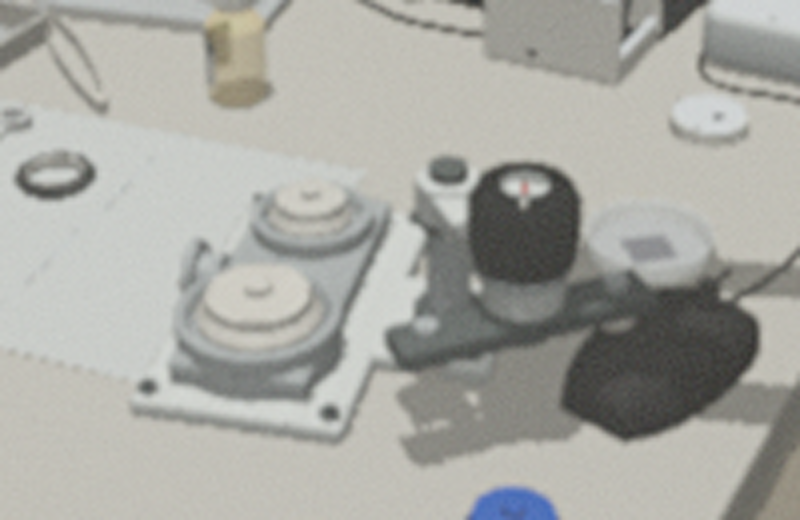

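View pics/top3.png

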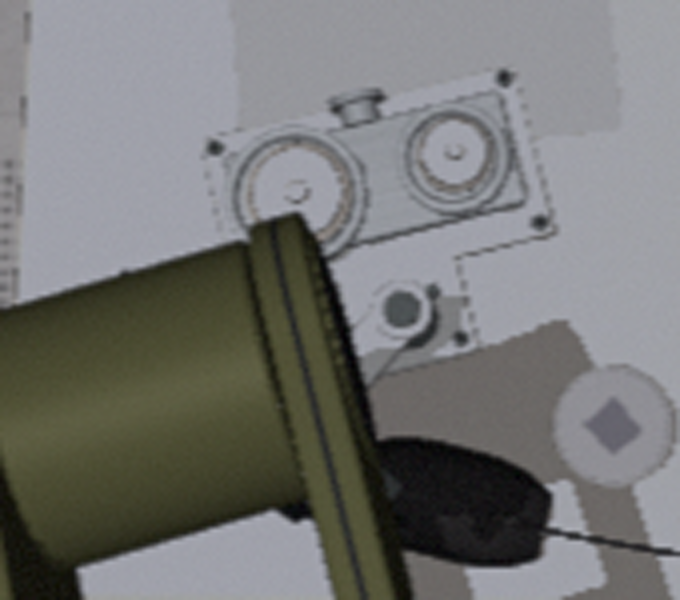

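Both blanks lie concentric and flat in their lips. In the side crop they are at (258,305) and (312,205). Depth puts the rims at 40 and 38.6 mm.

Now the clamp arm swing, with the open jaws caging the knob and turning with the arm.

Run:
```python
from h import *
a0=2.42
def pt(a): return PIV+.075*np.array([np.cos(a),np.sin(a)])
move_ptp([*pt(a0),.135],quat(a0-np.pi/2)); movel([*pt(a0),.092],v=.12,max_force=8); st()
aend=YAW-.30
A=np.linspace(a0,aend,11)[1:]
for i,a in enumerate(A):
    last=i>=8
    hit=movel([*pt(a),.092],rot=quat(a-np.pi/2),v=.06 if last else .15,max_force=8 if last else 15)
    s=st()
    if hit: print("hit at",i,a); break
p=s["tool_pos"][:2]-PIV; print("angle of tool rel head",np.arctan2(p[1],p[0])-YAW, np.hypot(*p))
im,d=get_image("side"); cv2.imwrite("pics/side4.png",cv2.resize(im[190:320,180:380],None,fx=4,fy=4,interpolation=cv2.INTER_CUBIC)[:600,:800,::-1])
```

```text
t 17.33 pos [0.4334 0.1879 0.0934] w 0.998 gf 0.0 F [ 0.9 -0.1 -0.2] q6 -0.55
t 17.73 pos [0.447  0.2001 0.0933] w 1.004 gf 0.0 F [ 0.4 -0.1  0.4] q6 -0.29
t 18.13 pos [0.4624 0.2082 0.0923] w 0.994 gf 0.0 F [ 0.1  0.6 -0.3] q6 -0.04
t 18.53 pos [0.4801 0.2123 0.092 ] w 0.998 gf 0.0 F [0.3 0.6 0.1] q6 0.2
t 18.93 pos [0.4983 0.2122 0.0919] w 1.003 gf 0.0 F [-0.2 -0.3  1.1] q6 0.43
t 19.33 pos [0.5161 0.2076 0.0919] w 0.999 gf 0.0 F [-0.1 -0.1 -0.9] q6 0.66
t 19.73 pos [0.5323 0.1988 0.092 ] w 1.0 gf 0.0 F [ 0.4 -0.4 -0.5] q6 0.89
t 20.13 pos [0.5458 0.1863 0.092 ] w 1.002 gf 0.0 F [-0.2  0.   0.5] q6 1.1
t 20.53 pos [0.5558 0.171  0.092 ] w 1.0 gf 0.0 F [ 0.  -0.2  0. ] q6 1.32
t 20.99 pos [0.5619 0.1536 0.092 ] w 0.999 gf 0.0 F [-0.   0.3  0. ] q6 1.54
t 21.45 pos [0.5635 0.1352 0.092 ] w 1.0 gf 0.0 F [0.4 0.2 0.2] q6 1.75
angle of tool rel head -0.2970193042675716 0.07485831520783695
```

View pics/side4.png

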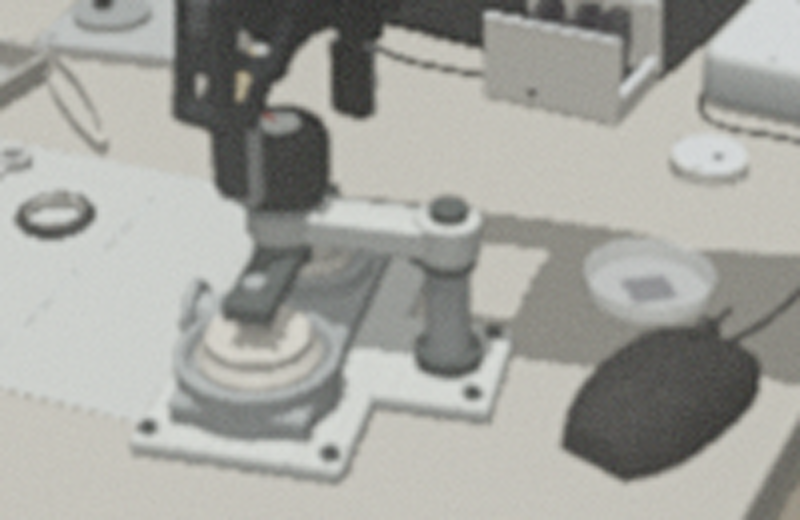

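The arm has swung over the blanks, with the knob at crop (290,160), but no stop force has been felt yet. Pushing on until the stop.

Run:
```python
from h import *
def pt(a): return PIV+.075*np.array([np.cos(a),np.sin(a)])
for a in (YAW-.40,YAW-.50):
    hit=movel([*pt(a),.092],rot=quat(a-np.pi/2),v=.04,max_force=8); s=st()
    if hit: break
p=s["tool_pos"][:2]-PIV; a=np.arctan2(p[1],p[0]); print(hit,"rel",a-YAW)
# back off: centre on the nominal knob axis, unwind the wrist half a turn, still caging
movel([*HD,.100],rot=quat(YAW-np.pi/2),v=.06); st()
q=np.array(read_state()["qpos"]); q[5]-=np.pi
movej(q); st()
```

```text
t 21.71 pos [0.562  0.1346 0.0916] w 0.996 gf 3.0 F [ 0.6  6.6 -0.2] q6 1.81
True rel -0.3061058887829805
t 22.29 pos [0.5611 0.1574 0.0999] w 1.002 gf 0.0 F [0.2 0.3 0.4] q6 1.49
t 24.94 pos [0.5611 0.1574 0.0999] w 0.998 gf 0.0 F [ 0.2  0.4 -1.5] q6 -1.65
```

Run:
```python
from h import *
def pt(a): return PIV+.075*np.array([np.cos(a),np.sin(a)])
c=pt(YAW-.02); movel([*c,.100],v=.05); clamp(); s=st()
hit=movel([*pt(YAW-.10),.100],v=.02,max_force=6); s=st(); print(hit)
p=s["tool_pos"][:2]-PIV; print("rel",np.arctan2(p[1],p[0])-YAW,np.hypot(*p))
for k in range(2):
    q=np.array(read_state()["qpos"]); q[5]+=.4; movej(q); s=st(); print("tz",s["torque"].round(2))
```

```text
t 25.67 pos [0.5616 0.1559 0.1003] w 0.499 gf 60.7 F [-0.8 -0.1  2.7] q6 -1.65
t 25.88 pos [0.5616 0.1557 0.1003] w 0.498 gf 60.9 F [-1.1  1.8  2.5] q6 -1.65
True
rel -0.021310874068048324 0.07499012783838048
t 26.34 pos [0.5615 0.1556 0.1003] w 0.497 gf 61.0 F [-0.5  0.1  2.1] q6 -1.26
tz [-0.3   0.09  0.13]
t 26.81 pos [0.5615 0.1554 0.1003] w 0.504 gf 61.0 F [-1.2 -0.3  3.1] q6 -0.86
tz [-0.26  0.26 -0.  ]
```

Forces stay small. Continuing to turn while watching the torque about z.

Run:
```python
from h import *
q=np.array(read_state()["qpos"]); L=[]
while q[5]<1.55:
    q[5]+=.13; movej(q); s=read_state(); L.append((round(s["qpos"][5],2),round(s["torque"][2],2),*s["wrist_force"].round(0)))
print(L); st()
```

```text
[(np.float64(-0.73), np.float64(0.03), np.float64(-1.0), np.float64(-1.0), np.float64(3.0)), (np.float64(-0.61), np.float64(0.01), np.float64(-2.0), np.float64(-1.0), np.float64(3.0)), (np.float64(-0.48), np.float64(0.05), np.float64(-1.0), np.float64(-1.0), np.float64(4.0)), (np.float64(-0.35), np.float64(0.0), np.float64(-3.0), np.float64(-3.0), np.float64(4.0)), (np.float64(-0.22), np.float64(0.08), np.float64(-4.0), np.float64(-1.0), np.float64(4.0)), (np.float64(-0.09), np.float64(0.02), np.float64(-4.0), np.float64(-2.0), np.float64(5.0)), (np.float64(0.04), np.float64(0.06), np.float64(-5.0), np.float64(-3.0), np.float64(6.0)), (np.float64(0.17), np.float64(-0.13), np.float64(-5.0), np.float64(-3.0), np.float64(6.0)), (np.float64(0.3), np.float64(0.06), np.float64(-5.0), np.float64(-3.0), np.float64(6.0)), (np.float64(0.43), np.float64(-0.08), np.float64(-6.0), np.float64(-3.0), np.float64(6.0)), (np.float64(0.56), np.float64(-0.03), np.float64(-5.0), np.float64(-2.0), np.float64(6.0)), (np.float64(0.69), np.float64(-0.04), np.float64(-7.0), np.float64(-3.0), np.float64(7.0)), (np.float64(0.82), np.float64(0.0), np.float64(-6.0), np.float64(-2.0), np.float64(6.0)), (np.float64(0.95), np.float64(-0.09), np.float64(-6.0), np.float64(-2.0), np.float64(7.0)), (np.float64(1.08), np.float64(-0.0), np.float64(-6.0), np.float64(-2.0), np.float64(7.0)), (np.float64(1.21), np.float64(-0.08), np.float64(-7.0), np.float64(-2.0), np.float64(6.0)), (np.float64(1.34), np.float64(0.04), np.float64(-6.0), np.float64(-1.0), np.float64(6.0)), (np.float64(1.47), np.float64(-0.05), np.float64(-7.0), np.float64(-2.0), np.float64(6.0)), (np.float64(1.6), np.float64(-0.01), np.float64(-6.0), np.float64(-2.0), np.float64(6.0))]
t 31.56 pos [0.5607 0.1556 0.1003] w 0.497 gf 62.2 F [-6.2 -1.7  5.9] q6 1.6
```

Run:
```python
from h import *
p=read_state()["tool_pos"]; ungrasp(); movel([p[0],p[1],.20],v=.15); movej([1.024,.124,1.65,0,1.367,-.083]); st()
im,d=get_image("top"); np.savez("top5.npz",im=im,d=d)
o=ortho("top",im,.12,.43,.65,.04,.28,.0004); 
r,c=np.mgrid[150:300,190:310]; W=at_d("top",np.c_[c.ravel(),r.ravel()],d[150:300,190:310].ravel())
k=W[(W[:,2]>.112)]; print("knob top centroid",k.mean(0),len(k)); v=k.mean(0)[:2]-PIV; print("arm angle",np.arctan2(v[1],v[0])-YAW,np.hypot(*v))
# cross-bar top heights: initial vs now
f=np.load("top0.npz")["d"]
W0=at_d("top",np.c_[c.ravel(),r.ravel()],f[150:300,190:310].ravel())
u=np.array([-np.sin(YAW),np.cos(YAW)])
for s in(1,-1): 
    e=HD+s*.045*u; m=np.hypot(*(W[:,:2]-e).T)<.008; print("bar end z",np.median(W[m][:,2]))
a0=YAW+2.16; kb=PIV+.075*np.array([np.cos(a0),np.sin(a0)]); u0=np.array([-np.sin(a0),np.cos(a0)])
for s in(1,-1):
    e=kb+s*.045*u0; m=np.hypot(*(W0[:,:2]-e).T)<.008; print("bar end z before",np.median(W0[m][:,2]))
o0=ortho("top",np.load("top0.npz")["im"],.12,kb[0]-.05,kb[0]+.05,kb[1]-.05,kb[1]+.05,.0004)
o0=cv2.resize(o0,(300,300),interpolation=cv2.INTER_CUBIC); o1=cv2.resize(ortho("top",im,.12,HD[0]-.05,HD[0]+.05,HD[1]-.05,HD[1]+.05,.0004),(300,300),interpolation=cv2.INTER_CUBIC)
V=np.zeros((600,800,3),np.uint8); V[:300,:300]=o0; V[300:,:300]=o1; V[:545,300:]=cv2.resize(o,(500,545))[:, :, :]
cv2.imwrite("pics/top5.png",V[:,:,::-1])
```

```text
t 34.71 pos [0.2918 0.5809 0.242 ] w 1.001 gf 0.0 F [-0.5 -0.1  0.2] q6 -0.08
knob top centroid [0.53743942 0.14608221 0.27641039] 475
arm angle -0.09567041122328923 0.049404994309260965
bar end z 0.0592148579336329
bar end z 0.05753707576004019
bar end z before 0.06355520473523735
bar end z before 0.06363186566700801
```

View pics/top5.png

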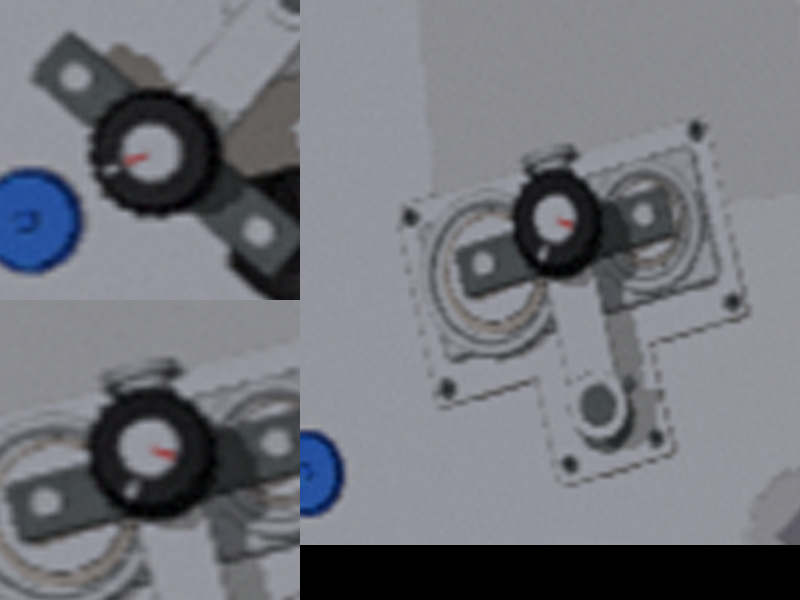

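The picture shows the clamp arm closed, with both bar pads on the blanks at (484,263) and (644,214). The bar's slope is 0.258, against the head yaw of 0.26. The red screw mark is at (165,453). The white knob mark at (133,488) now trails it by about 1.7 rad, where the two were aligned at the start, which is about six clicks. The bar dropped about 5 mm. Everything fits, so I'm handing in.

```bash
python3 -c "
from rig import *
print(close_job())"
```

```text
the job is handed in; nothing more can be done
None
```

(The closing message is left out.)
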